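Lay out four femora by length for the record photograph

TASK

Lay the four thigh bones out for the record photograph: one lengthwise along the middle of each foam pad, in order of length, the shortest next to the black-and-white scale bar and the longest farthest from it. Every bone points its ball end away from the robot, with the tip of that end just on its pad's white tape. Set the old bones down gently, do not drop them, and leave the glued clay cup undisturbed.

Things in the scene. Friction and masses are not known exactly. Their poses are not given: they have to be found in the camera images.
- femur_60: Loose pale thigh bone 60 mm long, shortest of four. Round shaft 10 mm thick (grip across it at mid-length), axis 9 mm above the underside; ends 18 mm tall, 24 mm wide. Origin: underside, mid-length. +x points to the ball end (ball beside a stub), -x to the end with two rollers; z up. Starts flat in the brown-lined tray: floor 5 mm above the table, walls 24 mm high.
- femur_80: Loose tan thigh bone 80 mm long, second shortest of four. Round shaft 12 mm thick (grip across it at mid-length), axis 10.5 mm above the underside; ends 21 mm tall, 28 mm wide. Origin: underside, mid-length. +x points to the ball end (ball beside a stub), -x to the end with two rollers; z up. Starts flat in the brown-lined tray: floor 5 mm above the table, walls 24 mm high.
- femur_100: Loose pale thigh bone 100 mm long, second longest of four. Round shaft 14 mm thick (grip across it at mid-length), axis 12 mm above the underside; ends 24 mm tall, 32 mm wide. Origin: underside, mid-length. +x points to the ball end (ball beside a stub), -x to the end with two rollers; z up. Starts flat in the brown-lined tray: floor 5 mm above the table, walls 24 mm high.
- femur_120: Loose dark tan thigh bone 120 mm long, longest of four. Round shaft 16 mm thick (grip across it at mid-length), axis 13.5 mm above the underside; ends 27 mm tall, 36 mm wide. Origin: underside, mid-length. +x points to the ball end (ball beside a stub), -x to the end with two rollers; z up. Starts flat in the brown-lined tray: floor 5 mm above the table, walls 24 mm high.
- pad_a: One of four identical fixed blue foam pads, 150 x 44 x 8 mm, side by side, 64 mm apart, in the black-lined tray (walls 24 mm high); letters in any order. White tape 8 mm wide crosses it near its end farther from the robot. Origin: under the tape's middle, on the pad's underside, 5 mm above the table. +x along the pad away from the robot (it spans x = -137 to +13 mm), z up.
- pad_b: One of four identical fixed blue foam pads, 150 x 44 x 8 mm, side by side, 64 mm apart, in the black-lined tray (walls 24 mm high); letters in any order. White tape 8 mm wide crosses it near its end farther from the robot. Origin: under the tape's middle, on the pad's underside, 5 mm above the table. +x along the pad away from the robot (it spans x = -137 to +13 mm), z up.
- pad_c: One of four identical fixed blue foam pads, 150 x 44 x 8 mm, side by side, 64 mm apart, in the black-lined tray (walls 24 mm high); letters in any order. White tape 8 mm wide crosses it near its end farther from the robot. Origin: under the tape's middle, on the pad's underside, 5 mm above the table. +x along the pad away from the robot (it spans x = -137 to +13 mm), z up.
- pad_d: One of four identical fixed blue foam pads, 150 x 44 x 8 mm, side by side, 64 mm apart, in the black-lined tray (walls 24 mm high); letters in any order. White tape 8 mm wide crosses it near its end farther from the robot. Origin: under the tape's middle, on the pad's underside, 5 mm above the table. +x along the pad away from the robot (it spans x = -137 to +13 mm), z up.
- scale_bar: Fixed black-and-white checkered photo scale, 160 x 24 x 3 mm, at one end of the row of pads (a card of colour patches lies at the other end; they may swap). Origin: centre of its underside; x along the bar, parallel to the pads. The pads' centrelines are 54, 118, 182 and 246 mm from the bar's.
- cup: Small glued clay cup, 48 mm across, 46 mm tall, 90 g, loose, upright in the middle of the brown-lined tray between the bones, a flat sherd on either side of it. Origin: centre of its underside. Fragile, not to be disturbed.
Things that resemble listed ones, but are neither listed nor needed, are in the scene too. Leave any red look-alike of the femur_120 alone.

How it is judged:
At the end, for the whole second after the job is handed in: Bones at rest, flat (0.15 rad), one per pad, ordered by length from the scale bar outwards; each within 12 mm of its pad's centreline and 0.21 rad of its direction, ball end away from the robot with its tip within 14 mm of the tape's middle. Cup upright, within 15 mm of its start (((horizontal distance between pad_a and scale_bar between 0 and 0.106 m and x of femur_60 in the frame of pad_a between -0.044 and -0.016 m and y of femur_60 in the frame of pad_a between -0.012 and 0.012 m and z of femur_60 in the frame of pad_a between 0.004 and 0.012 m and angle between the x axis of femur_60 and the x axis of pad_a, either way round below 0.21 rad and x of pad_a in the frame of femur_60 above 0 m) or (horizontal distance between pad_b and scale_bar between 0 and 0.106 m and x of femur_60 in the frame of pad_b between -0.044 and -0.016 m and y of femur_60 in the frame of pad_b between -0.012 and 0.012 m and z of femur_60 in the frame of pad_b between 0.004 and 0.012 m and angle between the x axis of femur_60 and the x axis of pad_b, either way round below 0.21 rad and x of pad_b in the frame of femur_60 above 0 m) or (horizontal distance between pad_c and scale_bar between 0 and 0.106 m and x of femur_60 in the frame of pad_c between -0.044 and -0.016 m and y of femur_60 in the frame of pad_c between -0.012 and 0.012 m and z of femur_60 in the frame of pad_c between 0.004 and 0.012 m and angle between the x axis of femur_60 and the x axis of pad_c, either way round below 0.21 rad and x of pad_c in the frame of femur_60 above 0 m) or (horizontal distance between pad_d and scale_bar between 0 and 0.106 m and x of femur_60 in the frame of pad_d between -0.044 and -0.016 m and y of femur_60 in the frame of pad_d between -0.012 and 0.012 m and z of femur_60 in the frame of pad_d between 0.004 and 0.012 m and angle between the x axis of femur_60 and the x axis of pad_d, either way round below 0.21 rad and x of pad_d in the frame of femur_60 above 0 m)) and angle between each of femur_60, femur_80, femur_100, femur_120, cup's own z axis and vertical below 0.15 rad and linear speed of each of femur_60, femur_80, femur_100, femur_120 below 0.02 m/s and ((horizontal distance between pad_a and scale_bar between 0.106 and 0.162 m and x of femur_80 in the frame of pad_a between -0.054 and -0.026 m and y of femur_80 in the frame of pad_a between -0.012 and 0.012 m and z of femur_80 in the frame of pad_a between 0.004 and 0.012 m and angle between the x axis of femur_80 and the x axis of pad_a, either way round below 0.21 rad and x of pad_a in the frame of femur_80 above 0 m) or (horizontal distance between pad_b and scale_bar between 0.106 and 0.162 m and x of femur_80 in the frame of pad_b between -0.054 and -0.026 m and y of femur_80 in the frame of pad_b between -0.012 and 0.012 m and z of femur_80 in the frame of pad_b between 0.004 and 0.012 m and angle between the x axis of femur_80 and the x axis of pad_b, either way round below 0.21 rad and x of pad_b in the frame of femur_80 above 0 m) or (horizontal distance between pad_c and scale_bar between 0.106 and 0.162 m and x of femur_80 in the frame of pad_c between -0.054 and -0.026 m and y of femur_80 in the frame of pad_c between -0.012 and 0.012 m and z of femur_80 in the frame of pad_c between 0.004 and 0.012 m and angle between the x axis of femur_80 and the x axis of pad_c, either way round below 0.21 rad and x of pad_c in the frame of femur_80 above 0 m) or (horizontal distance between pad_d and scale_bar between 0.106 and 0.162 m and x of femur_80 in the frame of pad_d between -0.054 and -0.026 m and y of femur_80 in the frame of pad_d between -0.012 and 0.012 m and z of femur_80 in the frame of pad_d between 0.004 and 0.012 m and angle between the x axis of femur_80 and the x axis of pad_d, either way round below 0.21 rad and x of pad_d in the frame of femur_80 above 0 m)) and ((horizontal distance between pad_a and scale_bar between 0.162 and 0.222 m and x of femur_100 in the frame of pad_a between -0.064 and -0.036 m and y of femur_100 in the frame of pad_a between -0.012 and 0.012 m and z of femur_100 in the frame of pad_a between 0.004 and 0.012 m and angle between the x axis of femur_100 and the x axis of pad_a, either way round below 0.21 rad and x of pad_a in the frame of femur_100 above 0 m) or (horizontal distance between pad_b and scale_bar between 0.162 and 0.222 m and x of femur_100 in the frame of pad_b between -0.064 and -0.036 m and y of femur_100 in the frame of pad_b between -0.012 and 0.012 m and z of femur_100 in the frame of pad_b between 0.004 and 0.012 m and angle between the x axis of femur_100 and the x axis of pad_b, either way round below 0.21 rad and x of pad_b in the frame of femur_100 above 0 m) or (horizontal distance between pad_c and scale_bar between 0.162 and 0.222 m and x of femur_100 in the frame of pad_c between -0.064 and -0.036 m and y of femur_100 in the frame of pad_c between -0.012 and 0.012 m and z of femur_100 in the frame of pad_c between 0.004 and 0.012 m and angle between the x axis of femur_100 and the x axis of pad_c, either way round below 0.21 rad and x of pad_c in the frame of femur_100 above 0 m) or (horizontal distance between pad_d and scale_bar between 0.162 and 0.222 m and x of femur_100 in the frame of pad_d between -0.064 and -0.036 m and y of femur_100 in the frame of pad_d between -0.012 and 0.012 m and z of femur_100 in the frame of pad_d between 0.004 and 0.012 m and angle between the x axis of femur_100 and the x axis of pad_d, either way round below 0.21 rad and x of pad_d in the frame of femur_100 above 0 m)) and ((horizontal distance between pad_a and scale_bar between 0.222 and 0.5 m and x of femur_120 in the frame of pad_a between -0.074 and -0.046 m and y of femur_120 in the frame of pad_a between -0.012 and 0.012 m and z of femur_120 in the frame of pad_a between 0.004 and 0.012 m and angle between the x axis of femur_120 and the x axis of pad_a, either way round below 0.21 rad and x of pad_a in the frame of femur_120 above 0 m) or (horizontal distance between pad_b and scale_bar between 0.222 and 0.5 m and x of femur_120 in the frame of pad_b between -0.074 and -0.046 m and y of femur_120 in the frame of pad_b between -0.012 and 0.012 m and z of femur_120 in the frame of pad_b between 0.004 and 0.012 m and angle between the x axis of femur_120 and the x axis of pad_b, either way round below 0.21 rad and x of pad_b in the frame of femur_120 above 0 m) or (horizontal distance between pad_c and scale_bar between 0.222 and 0.5 m and x of femur_120 in the frame of pad_c between -0.074 and -0.046 m and y of femur_120 in the frame of pad_c between -0.012 and 0.012 m and z of femur_120 in the frame of pad_c between 0.004 and 0.012 m and angle between the x axis of femur_120 and the x axis of pad_c, either way round below 0.21 rad and x of pad_c in the frame of femur_120 above 0 m) or (horizontal distance between pad_d and scale_bar between 0.222 and 0.5 m and x of femur_120 in the frame of pad_d between -0.074 and -0.046 m and y of femur_120 in the frame of pad_d between -0.012 and 0.012 m and z of femur_120 in the frame of pad_d between 0.004 and 0.012 m and angle between the x axis of femur_120 and the x axis of pad_d, either way round below 0.21 rad and x of pad_d in the frame of femur_120 above 0 m)) and distance of cup from where it was at the start of the episode below 0.015 m); the robot touches nothing.
It fails at once if the glued cup is knocked over or pushed away (distance of cup from where it was at the start of the episode above 0.025 m or angle between cup's own z axis and vertical above 0.35 rad).
It fails at once if a bone is dropped or thrown: it moves faster than 0.9 m/s within 50 mm of the table ((linear speed of femur_60 above 0.9 m/s and height (world z) of femur_60 below 0.05 m) or (linear speed of femur_80 above 0.9 m/s and height (world z) of femur_80 below 0.05 m) or (linear speed of femur_100 above 0.9 m/s and height (world z) of femur_100 below 0.05 m) or (linear speed of femur_120 above 0.9 m/s and height (world z) of femur_120 below 0.05 m)).
It also fails if it takes over 96 s, if anything falls off the work surface, if the arm or the gripper's body presses on something with over 40 N, if the wrist force passes 120 N, or if a joint passes its speed limit or range.

ROBOT

A 7-joint arm with a two-finger parallel gripper is mounted at the origin on the work surface. World frame = base frame: x ahead of the robot, y to its left, z up, the work surface at z = 0. Lengths are in m, angles in rad, forces in N, time in s.
With the tool pointing down it reaches from about 0.4 to 0.875 m from the base axis. Payload 6.5 kg.
Tool frame: the origin (TCP) lies at the very end of the fingers, on their centre line; the grasp point (between the pads) lies 19 mm behind it; z points along the fingers, y is the line along which they close (so a half turn about z gives the same grasp; the last joint's range is limited). The gripper opens to 88 mm and grips with 3 to 60 N. Pads are 18 mm wide; open, the fingers measure 123 mm over their backs; the gripper's body (75 mm by 187 mm) begins 45 mm behind the grasp point.
Start: joints at [1.059, 0.536, -0.004, 1.538, 0.003, 1.067, -0.071], TCP at [0.28, -0.586, 0.239] pointing down, gripper open.
Joint ranges: [-2.7, 2.7], [-0.37, 2.16], [-1.27, 1.26], [0.24, 2.4], [-1.31, 4.45], [0.19, 1.91], [-2.76, 2.76]. Speed limits (rad/s): [2.39, 2.39, 3.14, 3.14, 3.14, 3.14, 3.14].

INTERFACE

Orientations are given as a unit quaternion [w, x, y, z].
In Python, from workcell import r gives the robot as it stands. The module is installed in compiled form; this text tells all that it offers.
- The arm moves only by the tool drive_tool, never from a script. Its argument "rows" is a list of rows, each a list of 3 entries, a list of its own where there are three numbers: the shift along the tool's x, y, z in mm, then the turn, a rotation vector about the tool's x, y, z in units of 5 degrees (1.0 is 5 degrees), then the finger opening in mm, from 0 to 88.1. A call has 1 to 20 rows; each row is the pose to reach, as a shift and turn from the pose commanded when the call began, along the tool's axes at that moment; what a row does not reach only later rows make up. A row lasts 1/12 s, in which the tool goes at most 41.7 mm and 7.16 degrees, less where a joint would pass 70% of its speed; a pose out of reach is approached as far as the arm can. A call with a gripper value outside its range is refused whole. The fingers move at their own pace and stop on an object; "force" is the grip in N (left out, the last holds). Time passes only in rows, so rows that repeat a pose let the fingers close. It gives the time, the measured TCP pose, the force, the opening and the grip force at its end, in the units of the state.
- r.observe(): the state, without advancing time (a new reading comes with each control period).
- r.capture(name): name is "side" or "top"; returns a dict with "pixels" (420x560x3 uint8, red, green, blue), "vertical_fov" (degrees; the focal length in pixels is half the picture's height over the tangent of half this angle, whatever the lens; pixels are square), "cx", "cy" (the principal point, pixels), "distortion" ([k1, k2, p1, p2, k3] as OpenCV has them; the pictures are not rectified), "pose" (4x4, takes a point from camera to world coordinates). Camera axes: x right, y down, z forward; pixel columns grow to the right and rows downward; lengths in m; the calibration is good to about 2 mm. A picture is of the moment at which its call begins. There is no depth.
- r.job_done(): hands the job in; it is judged then, once.
Trained networks look in a picture, given as the dict that the camera call returned (one of the last four; its "shot" number tells which), for a name from the list of things; names that differ only in an ending like _2 or _b are one class to them, and where a whole thing is asked for, a point or a joint stands for the part that bears it (a point fixed in the world has none). Each returns a list of dicts, best first, with "score" (0 to 1); they miss things now and then, are a little off and sometimes report something else, mostly with a low value. They report only what shows in the picture. A call takes as long as a camera call. They do not tell look-alikes from the thing itself.
- r.trace(picture, name): "pixels" (420x560 bool, what is visible of it) and "bbox" ([left, top, width, height] in pixels, round what is visible of it).
The state is a dict: "time_s": time; "joints": joint angles; "joint_vel": joint speeds; "joint_efforts": joint torques, N m; "tcp_pos": TCP position; "tcp_rot": TCP orientation; "contact_force": force on the tool from outside, world axes, zero at the start; "moment": the same for the moment, N m; "finger_gap": finger opening in m; "grip_force": force on a finger pad.
Only numpy, scipy, OpenCV 4.12 (cv2) and the standard library are available. Lean on these libraries where they do the work, as an engineer would, in place of code of your own. Each camera call takes 0.05 s, during which the arm holds its last target. There are 200 camera calls.

## Working session

There is one attempt and no reset: what is moved stays moved. The work goes in short steps, Python scripts to look and compute and a tool call to move; the robot and the scene stay as the last step left them, time stands still between calls to the robot, and variables do not carry over. Pictures are saved under pics/ and viewed, at most 14 in all, crops included, and the job is handed in when it is done.

Besides the shell and the picture viewer there is one more tool, called after ">>>" as name([rows], argument=value, ...), one row to a line, values as JSON. drive_tool: Moves the arm, as the interface text tells. Its arguments: {"type":"object","properties":{"rows":{"type":"array"},"force":{"type":"number"}},"required":["rows"]}

```bash
mkdir -p pics; cat > h.py <<'E'
import numpy as np, cv2
from workcell import r
def K(p):
    f=p["pixels"].shape[0]/2/np.tan(np.radians(p["vertical_fov"])/2)
    return np.array([[f,0,p["cx"]],[0,f,p["cy"]],[0,0,1.]])
def w(p,uv,z):
    "pixels -> world at height z"
    uv=np.array(uv,float).reshape(-1,1,2)
    n=cv2.undistortPoints(uv,K(p),np.array(p["distortion"],float)).reshape(-1,2)
    T=np.array(p["pose"]); d=np.c_[n,np.ones(len(n))]@T[:3,:3].T; o=T[:3,3]
    return o+d*((z-o[2])/d[:,2])[:,None]
def px(p,X):
    T=np.linalg.inv(np.array(p["pose"])); X=np.array(X,float).reshape(-1,3)
    return cv2.projectPoints(X,cv2.Rodrigues(T[:3,:3])[0],T[:3,3],K(p),np.array(p["distortion"],float))[0].reshape(-1,2)
def save(p,n,crop=None,s=1):
    im=p["pixels"][:,:,::-1]
    if crop: x,y,a,b=crop; im=im[y:y+b,x:x+a]
    cv2.imwrite("pics/"+n,cv2.resize(im,None,fx=s,fy=s,interpolation=cv2.INTER_CUBIC))
E
python3 - <<'E'
from h import *
np.set_printoptions(precision=4,suppress=True)
print(r.observe())
for n in("top","side"):
    p=r.capture(n); save(p,n+"0.png",s=1.4); print(n,p["vertical_fov"],p["pose"])
    for o in("femur_60","femur_80","femur_100","femur_120","pad_a","scale_bar","cup"):
        for d in r.trace(p,o):
            m=d["pixels"]; v,u=np.nonzero(m); print(o,round(d["score"],2),d["bbox"],m.sum(),w(p,[u.mean(),v.mean()],.012)[0])
E
```

```text
{'time_s': 0.0, 'joints': array([ 1.0588,  0.5372, -0.0044,  1.5389,  0.0026,  1.0673, -0.0712]), 'joint_vel': array([-0.0003,  0.0008, -0.0008,  0.0016,  0.0004, -0.0013,  0.0009]), 'joint_efforts': array([ -0.0017, -57.0977,   0.9898, -25.1601,  -0.0565,   0.0179,
         0.0002]), 'tcp_pos': array([ 0.28  , -0.5859,  0.2378]), 'tcp_rot': array([-0.0009,  0.9753,  0.2211, -0.0003]), 'contact_force': array([-0.0411,  0.3173,  0.8288]), 'moment': array([0.0166, 0.0034, 0.0286]), 'grip_force': 0.0, 'finger_gap': 0.08802664919758402}
top 55.953753596021606 [[-0.0206 -0.9966  0.0803  0.3439]
 [-0.9998  0.0203 -0.0052  0.0044]
 [ 0.0036 -0.0804 -0.9968  0.9992]
 [ 0.      0.      0.      1.    ]]
femur_60 0.9 [311.9, 183.5, 36.2, 34.9] 415 [ 0.4524 -0.1177  0.012 ]
femur_60 0.9 [428.1, 250.4, 29.4, 48.8] 536 [ 0.2502 -0.3909  0.012 ]
femur_60 0.84 [399.1, 176.2, 26.5, 46.1] 515 [ 0.4464 -0.3248  0.012 ]
femur_60 0.56 [321.2, 130.6, 17.5, 19.6] 159 [ 0.6004 -0.1227  0.012 ]
femur_60 0.49 [405.9, 127.2, 13.0, 30.0] 226 [ 0.5954 -0.335   0.012 ]
femur_80 0.9 [311.9, 183.5, 36.2, 34.9] 415 
[... 2145 characters left out ...]
 -0.3201  0.012 ]
femur_100 0.64 [327.1, 347.6, 72.1, 36.1] 1124 [ 0.249  -0.3898  0.012 ]
femur_120 0.69 [428.9, 237.1, 20.9, 25.6] 228 [ 0.5939 -0.3329  0.012 ]
femur_120 0.67 [364.3, 263.0, 55.7, 34.6] 745 [ 0.4443 -0.3201  0.012 ]
femur_120 0.64 [327.1, 347.6, 72.1, 36.1] 1124 [ 0.249  -0.3898  0.012 ]
pad_a 0.98 [238.1, 163.6, 51.0, 28.1] 648 [0.5334 0.1237 0.012 ]
pad_a 0.92 [191.5, 136.9, 49.1, 26.6] 522 [0.5399 0.3149 0.012 ]
pad_a 0.86 [220.6, 153.5, 50.1, 28.2] 640 [0.5319 0.1872 0.012 ]
pad_a 0.57 [205.8, 144.1, 48.3, 29.1] 550 [0.537  0.2507 0.012 ]
scale_bar 0.5 [178.4, 133.1, 47.9, 24.6] 261 [0.5382 0.3654 0.012 ]
cup 0.9 [364.9, 222.8, 23.5, 26.7] 494 [ 0.5446 -0.2112  0.012 ]
```

View pics/top0.png

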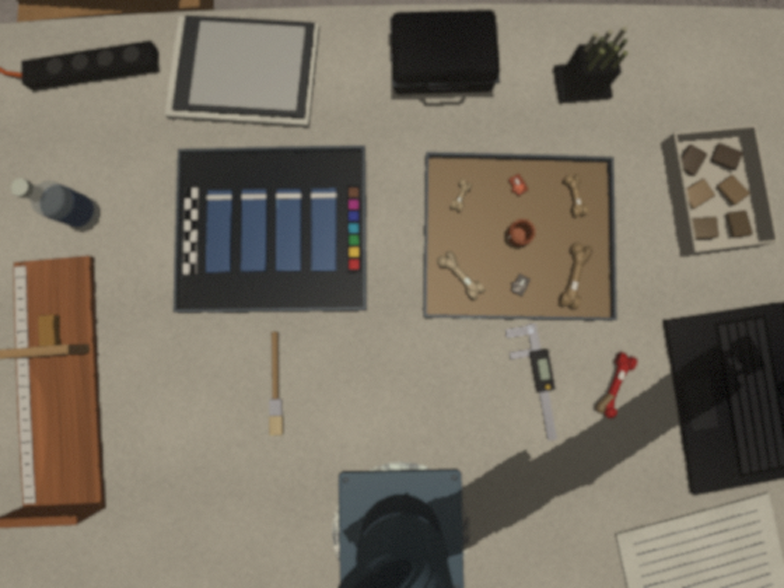

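View pics/side0.png

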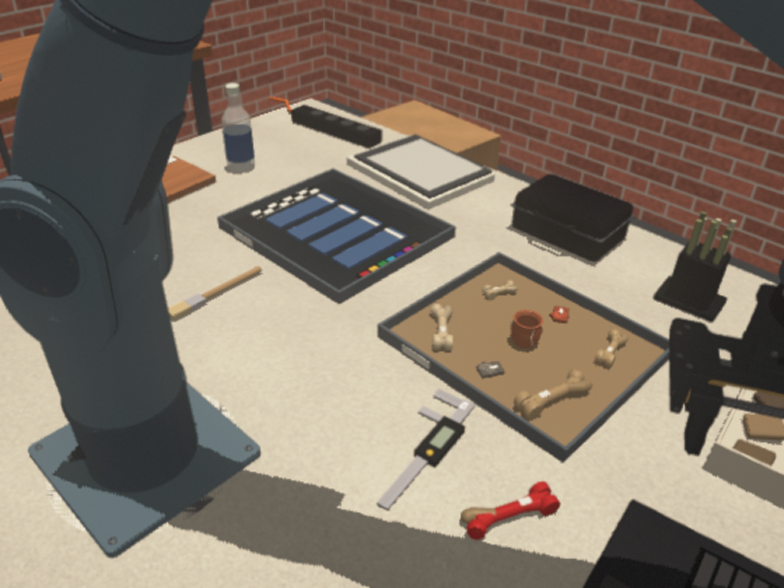

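```bash
python3 - <<'E'
from h import *
p=r.capture("top"); save(p,"crop_t.png",(300,110,140,100),5.6)
E
```

```text
(no output)
```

View pics/crop_t.png

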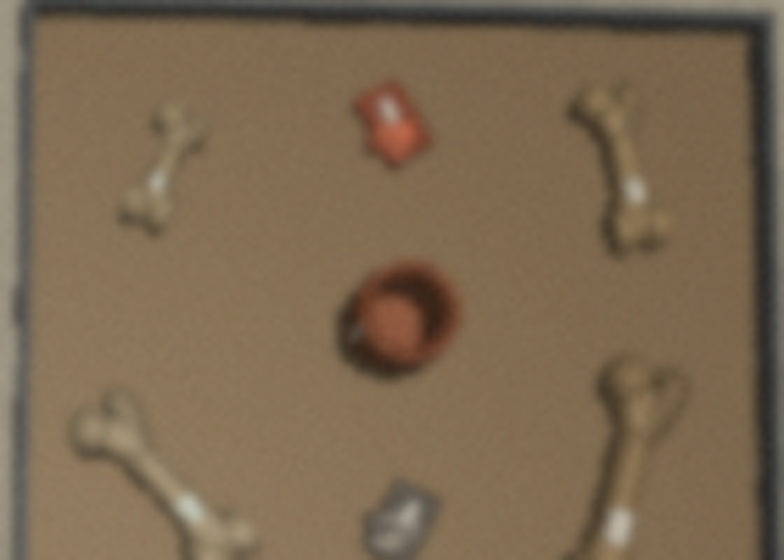

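The top view shows the bones in the brown tray, in 560x420 pixels: femur_60 at (328,140), femur_80 at (410,140), femur_100 at (330,196) and femur_120 at (411,198). The cup is at (371,167). The red look-alike lies outside the tray at (441,275), so I will leave it alone. The scale bar is at the left (high y), so the order of bones from the left is 60, 80, 100, 120. Next I will confirm the ball ends in a crop and measure axes and pads.

```bash
cat > meas.py <<'E'
from h import *
L={60:.009,80:.0105,100:.012,120:.0135}
def bone(m,p,z):
    v,u=np.nonzero(m); P=w(p,np.c_[u,v],z)[:,:2]
    c=P.mean(0)
    for k in range(4):
        q=P if k==0 else P[abs((P-c)@a)<.3*ln]
        qc=q.mean(0); _,_,V=np.linalg.svd(q-qc); a=V[0] if k==0 else (V[0] if k>0 and abs(V[0]@a)>.7 else a)
        if a[0]<0:a=-a
        t=(P-qc)@a; c=qc+a*(t.max()+t.min())/2; ln=t.max()-t.min()
    return c,np.degrees(np.arctan2(a[1],a[0])),ln
def bones(p,zoff=.005,ymax=0):
    out=[]
    for d in r.trace(p,"femur_60"):
        c,a,ln=bone(d["pixels"],p,.011+zoff)
        out.append((np.round(c,4),round(a,1),round(ln,4),round(d["score"],2)))
    return out
E
python3 - <<'E'
from meas import *
for k in range(2):
    p=r.capture("top")
    for b in bones(p): print(b)
save(p,"crop_t2.png",(300,160,140,100),5.6)
# pads: blue masks, tape = bright in the pad tray
im=p["pixels"].astype(int); hsv=cv2.cvtColor(p["pixels"],cv2.COLOR_RGB2HSV)
m=((im[:,:,2]-im[:,:,0]>20)&(np.indices(im.shape[:2])[1]<245)&(np.indices(im.shape[:2])[1]>142)&(np.indices(im.shape[:2])[0]>125)&(np.indices(im.shape[:2])[0]<200)).astype(np.uint8)
n,lab,st,ce=cv2.connectedComponentsWithStats(m)
for i in range(1,n):
    if st[i,4]<300: continue
    v,u=np.nonzero(lab==i); P=w(p,np.c_[u,v],.013)[:,:2]; R=cv2.minAreaRect((P*1000).astype(np.float32)); print("pad",st[i],np.round(P.mean(0),4),R)
g=im.min(2); u0=np.indices(g.shape)
t=((g>100)&(u0[1]>145)&(u0[1]<243)&(u0[0]>128)&(u0[0]<150)).astype(np.uint8)
n,lab,st,ce=cv2.connectedComponentsWithStats(t)
for i in range(1,n):
    if st[i,4]>8: print("tape",st[i],w(p,ce[i],.013)[0])
E
```

```text
(array([ 0.2511, -0.3889]), np.float64(-27.5), np.float64(0.1235), 0.91)
(array([ 0.4473, -0.3239]), np.float64(-17.9), np.float64(0.1209), 0.85)
(array([ 0.5927, -0.3339]), np.float64(6.2), np.float64(0.0778), 0.79)
(array([ 0.4529, -0.1174]), np.float64(38.3), np.float64(0.1016), 0.55)
(array([ 0.6012, -0.1232]), np.float64(-24.9), np.float64(0.0551), 0.51)
(array([ 0.4527, -0.1176]), np.float64(39.8), np.float64(0.0982), 0.84)
(array([ 0.251 , -0.3887]), np.float64(-26.6), np.float64(0.1213), 0.84)
(array([ 0.4482, -0.3247]), np.float64(-16.8), np.float64(0.1162), 0.82)
(array([ 0.5951, -0.333 ]), np.float64(8.4), np.float64(0.0772), 0.57)
(array([ 0.5991, -0.1224]), np.float64(-24.6), np.float64(0.0595), 0.48)
(array([0.5438, 0.3695]), np.float64(-2.1), np.float64(0.1574), 0.27)
pad [147 143  19  52 885] [0.532  0.3196] ((532.5557861328125, 319.7732849121094), (45.388851165771484, 131.20542907714844), 89.00548553466797)
pad [172 143  18  51 893] [0.5314 0.2557] ((532.4249877929688, 256.2884521484375), (129.47047424316406, 43.58640670776367), 0.1428557187318802)
pad [197 143  18  51 912] [0.531  0.1925] ((530.967529296875, 192.6040496826172), (43.498844146728516, 128.9913330078125), 89.83644104003906)
pad [222 142  18  52 912] [0.5311 0.1287] ((530.7671508789062, 129.1727294921875), (43.31624984741211, 131.00653076171875), 89.46464538574219)
tape [197 137  18   6  86] [0.60470099 0.19222336 0.013     ]
tape [222 137  19   5  90] [0.60380727 0.12800082 0.013     ]
tape [148 138  18   5  75] [0.60534267 0.31866537 0.013     ]
tape [172 138  18   5  85] [0.60447105 0.2558196  0.013     ]
```

View pics/crop_t2.png

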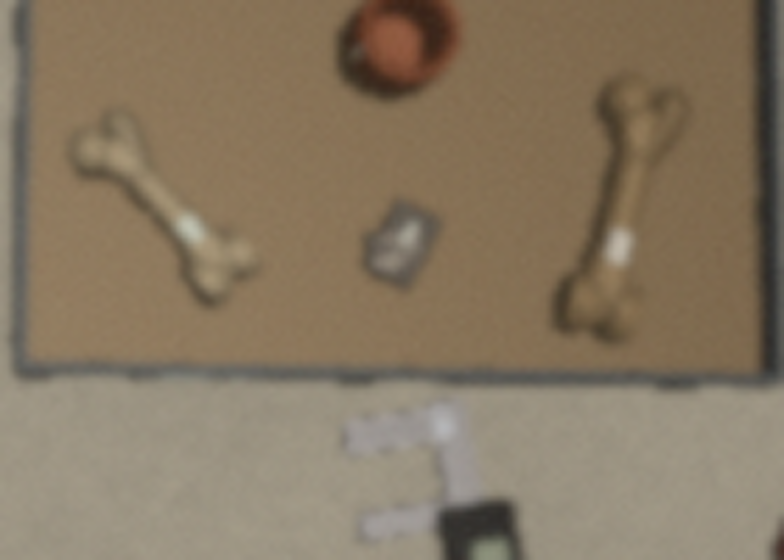

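In this crop both lower ends are roller pairs, at crop (215,275) and (595,310). The ball ends are the upper ones, at crop (95,150) for femur_100 and (630,95) for femur_120, so all four balls already point away from the robot. I start with femur_120.

```bash
cat > go.py <<'E'
import sys
from h import *
from scipy.spatial.transform import Rotation as R
s=r.observe(); a=list(map(float,sys.argv[1:])); q=s["tcp_rot"]; R0=R.from_quat([q[1],q[2],q[3],q[0]])
for i in range(0,len(a),4):
    x,y,z,t=a[i:i+4]; t=np.radians(t)
    print(np.round(R0.inv().apply(np.array([x,y,z])-s["tcp_pos"])*1000,1),np.round(np.degrees((R0.inv()*R.from_quat([np.cos(t/2),np.sin(t/2),0,0])).as_rotvec())/5,2))
print(s["time_s"],np.round(s["tcp_pos"],4),"yaw",np.degrees(np.arctan2(*R0.as_matrix()[1::-1,0])).round(1),np.round(s["joints"],2),s["finger_gap"],s["grip_force"])
E
python3 go.py .448 -.324 .1 -15 .448 -.324 .008 -15
```

```text
[ 264.5 -164.5  138.7] [ 0.   -0.    8.11]
[ 264.5 -164.5  230.7] [ 0.   -0.    8.11]
1.05 [ 0.2803 -0.5865  0.2387] yaw 25.5 [ 1.06  0.54 -0.    1.54  0.    1.07 -0.07] 0.08802611642570807 0.0
```

>>> drive_tool([
  [[130, -82, 70], [0, 0, 4], 56],
  [[264.5, -164.5, 110], [0, 0, 8.1], 56],
  [[264.5, -164.5, 138], [0, 0, 8.1], 56],
  [[264.5, -164.5, 138], [0, 0, 8.1], 56],
  [[264.5, -164.5, 138], [0, 0, 8.1], 56],
  [[264.5, -164.5, 138], [0, 0, 8.1], 56],
  [[264.5, -164.5, 138], [0, 0, 8.1], 56],
  [[264.5, -164.5, 138], [0, 0, 8.1], 56],
  [[264.5, -164.5, 138], [0, 0, 8.1], 56],
  [[264.5, -164.5, 138], [0, 0, 8.1], 56],
  [[264.5, -164.5, 138], [0, 0, 8.1], 56],
  [[264.5, -164.5, 138], [0, 0, 8.1], 56],
], force=15)

```text
time_s: 2.05
tcp_pos: [0.4472, -0.3262, 0.1014]
tcp_rot: [0.001, 0.991, -0.131, 0.0]
contact_force: [-0.7, -0.3, -0.2]
finger_gap: 0.056
grip_force: 0.0
```

```bash
python3 go.py .448 -.324 .1 -15 .448 -.324 .009 -15; python3 - <<'E'
from meas import *
p=r.capture("side"); save(p,"s1.png",(250,170,260,200),3)
for d in r.trace(p,"femur_120"):
    print(bone(d["pixels"],p,.0165),d["score"])
E
```

```text
[ 0.2 -2.4  1.4] [ 0.02 -0.01 -0.02]
[ 0.1 -2.5 92.4] [ 0.02 -0.01 -0.02]
2.05 [ 0.4472 -0.3262  0.1014] yaw -15.1 [ 0.48  0.56  0.09  1.9  -0.08  0.68 -1.22] 0.055953296397319434 0.0
(array([ 0.44558883, -0.32440827]), np.float64(-20.861561305582665), np.float64(0.12239720079532027)) 0.94
(array([ 0.45135734, -0.11689954]), np.float64(42.85747704259216), np.float64(0.10995323444276031)) 0.89
(array([ 0.56046697, -0.3427283 ]), np.float64(-36.945839465662274), np.float64(0.03435860683076891)) 0.58
(array([ 0.59321282, -0.12427998]), np.float64(-43.80574549873047), np.float64(0.054702888221673934)) 0.53
(array([0.53344105, 0.24421611]), np.float64(-1.5267698897622164), np.float64(0.15662413632305933)) 0.28
```

View pics/s1.png

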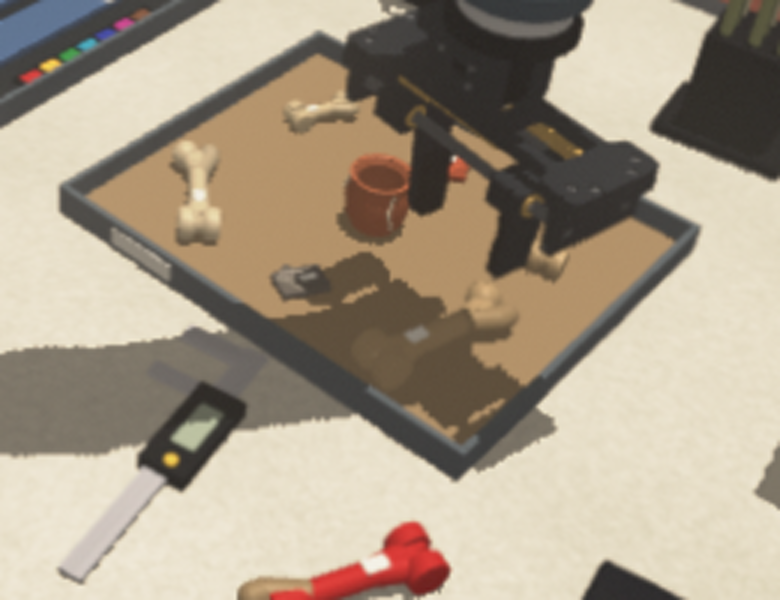

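The gripper is above femur_120 (crop (440,335)), with clear room around the cup at crop (378,195). Descend and grip.

>>> drive_tool([
  [[0, -2.4, 20], [0, 0, 0], 56],
  [[0, -2.4, 45], [0, 0, 0], 56],
  [[0, -2.4, 65], [0, 0, 0], 56],
  [[0, -2.4, 80], [0, 0, 0], 56],
  [[0, -2.4, 88], [0, 0, 0], 56],
  [[0, -2.4, 91], [0, 0, 0], 56],
  [[0, -2.4, 91], [0, 0, 0], 56],
  [[0, -2.4, 91], [0, 0, 0], 30],
  [[0, -2.4, 91], [0, 0, 0], 10],
  [[0, -2.4, 91], [0, 0, 0], 5],
  [[0, -2.4, 91], [0, 0, 0], 5],
  [[0, -2.4, 91], [0, 0, 0], 5],
  [[0, -2.4, 91], [0, 0, 0], 5],
  [[0, -2.4, 91], [0, 0, 0], 5],
  [[0, -2.4, 91], [0, 0, 0], 5],
], force=20)

```text
time_s: 3.4
tcp_pos: [0.4487, -0.3218, 0.01]
tcp_rot: [0.0, 0.991, -0.13, 0.0]
contact_force: [-0.1, -0.1, 2.4]
finger_gap: 0.015
grip_force: 20.0
```

```bash
python3 go.py .448 -.324 .1 -15 .544 .128 .1 -0.5 .544 .128 .018 -.5
```

```text
[ -0.1   2.3 -90. ] [ 0.   -0.    0.01]
[ -24.1 -459.2  -90.1] [ 0.   -0.   -2.89]
[ -24.1 -459.2   -8.1] [ 0.   -0.   -2.89]
3.4 [ 0.4487 -0.3218  0.01  ] yaw -15.0 [ 0.49  0.72  0.07  1.92 -0.09  0.51 -1.21] 0.015019730283488119 19.957139790058136
```

>>> drive_tool([
  [[0, 0, -8], [0, 0, 0], 5],
  [[0, 0, -25], [0, 0, 0], 5],
  [[0, 0, -50], [0, 0, 0], 5],
  [[0, 0, -75], [0, 0, 0], 5],
  [[0, -8, -90], [0, 0, 0], 5],
  [[-1, -28, -95], [0, 0, -0.1], 5],
  [[-3, -60, -95], [0, 0, -0.4], 5],
  [[-5, -95, -95], [0, 0, -0.6], 5],
  [[-7, -130, -95], [0, 0, -0.8], 5],
  [[-9, -165, -95], [0, 0, -1], 5],
  [[-11, -200, -95], [0, 0, -1.3], 5],
  [[-12, -235, -95], [0, 0, -1.5], 5],
  [[-14, -270, -95], [0, 0, -1.7], 5],
  [[-16, -305, -95], [0, 0, -1.9], 5],
  [[-18, -340, -95], [0, 0, -2.1], 5],
  [[-20, -375, -95], [0, 0, -2.4], 5],
  [[-21, -410, -95], [0, 0, -2.6], 5],
  [[-23, -440, -95], [0, 0, -2.8], 5],
  [[-24, -455, -95], [0, 0, -2.9], 5],
  [[-24, -459, -95], [0, 0, -2.9], 5],
])

```text
time_s: 5.07
tcp_pos: [0.5438, 0.1316, 0.105]
tcp_rot: [-0.001, 1.0, -0.001, 0.0]
contact_force: [0.4, 0.6, -1.1]
finger_gap: 0.0153
grip_force: 19.9
```

```bash
python3 go.py .544 .128 .018 -.5; python3 - <<'E'
from meas import *
p=r.capture("side"); save(p,"s2.png",(150,80,200,150),4)
E
```

```text
[ 0.2  3.8 87. ] [-0.02 -0.    0.07]
5.0667 [0.5438 0.1316 0.105 ] yaw -0.2 [-0.32  0.57  0.01  1.88 -0.01  0.7  -1.88] 0.015269421905595063 19.93818461894989
```

View pics/s2.png

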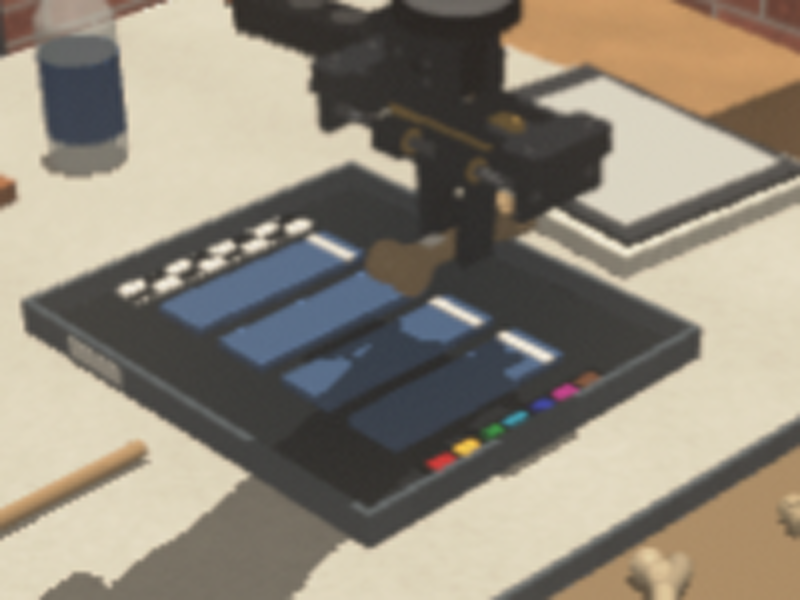

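The side view shows femur_120 held level above the rightmost pad, rollers toward the robot at crop (400,265). Now lower it.

>>> drive_tool([
  [[0, 3.5, 20], [0, 0, 0], 5],
  [[0, 3.5, 45], [0, 0, 0], 5],
  [[0, 3.5, 65], [0, 0, 0], 5],
  [[0, 3.5, 76], [0, 0, 0], 5],
  [[0, 3.5, 82], [0, 0, 0], 5],
  [[0, 3.5, 85], [0, 0, 0], 5],
  [[0, 3.5, 86.5], [0, 0, 0], 5],
  [[0, 3.5, 87], [0, 0, 0], 5],
  [[0, 3.5, 87], [0, 0, 0], 5],
  [[0, 3.5, 87], [0, 0, 0], 18],
  [[0, 3.5, 87], [0, 0, 0], 24],
  [[0, 3.5, 87], [0, 0, 0], 34],
  [[0, 3.5, 87], [0, 0, 0], 40],
  [[0, 3.5, 80], [0, 0, 0], 40],
  [[0, 3.5, 60], [0, 0, 0], 40],
  [[0, 3.5, 30], [0, 0, 0], 40],
  [[0, 3.5, 0], [0, 0, 0], 40],
])

```text
time_s: 6.53
tcp_pos: [0.5431, 0.1243, 0.1056]
tcp_rot: [0.0, 1.0, -0.004, -0.001]
contact_force: [1.2, -0.3, 0.7]
finger_gap: 0.0401
grip_force: 0.0
```

```bash
python3 go.py .4528 -.1175 .1 39 .4528 -.1175 .009 39; python3 - <<'E'
from meas import *
p=r.capture("side")
for d in r.trace(p,"femur_120"): print(d["bbox"],bone(d["pixels"],p,.025),d["score"])
E
```

```text
[-88.4 242.5   5.9] [-0.    0.02 -7.89]
[-88.2 242.4  96.9] [-0.    0.02 -7.89]
6.5333 [0.5431 0.1243 0.1056] yaw -0.5 [-0.31  0.56  0.01  1.88 -0.01  0.7  -1.88] 0.04014967370388318 0.0
[327.4, 347.0, 72.9, 40.1] (array([ 0.24250768, -0.3945407 ]), np.float64(-28.159765437660734), np.float64(0.11741619130303729)) 0.91
[429.8, 234.9, 19.8, 27.3] (array([ 0.58138707, -0.33947113]), np.float64(7.347627374479237), np.float64(0.08481762033671081)) 0.78
[246.2, 160.2, 38.0, 22.5] (array([0.54187616, 0.1253701 ]), np.float64(-11.791600454200031), np.float64(0.12558227196623928)) 0.76
[308.8, 217.1, 13.6, 32.1] (array([ 0.4430772, -0.1235356]), np.float64(42.1000916354497), np.float64(0.10844376929382206)) 0.72
[345.6, 196.7, 24.3, 15.8] (array([ 0.58325213, -0.13090032]), np.float64(-44.943102775974594), np.float64(0.05928398007102756)) 0.53
```

>>> drive_tool([
  [[-9, 24, 6], [0, 0, -0.8], 52],
  [[-23, 62, 6], [0, 0, -2.1], 52],
  [[-36, 100, 6], [0, 0, -3.3], 52],
  [[-50, 138, 6], [0, 0, -4.5], 52],
  [[-64, 175, 6], [0, 0, -5.7], 52],
  [[-77, 210, 6], [0, 0, -6.9], 52],
  [[-86, 234, 6], [0, 0, -7.8], 52],
  [[-88, 242, 6], [0, 0, -7.9], 52],
  [[-88, 242, 6], [0, 0, -7.9], 52],
  [[-88, 242, 6], [0, 0, -7.9], 52],
  [[-88, 242, 6], [0, 0, -7.9], 52],
])

```text
time_s: 7.55
tcp_pos: [0.4544, -0.1156, 0.0987]
tcp_rot: [-0.0, 0.942, 0.335, 0.0]
contact_force: [-0.2, 0.5, 0.3]
finger_gap: 0.0519
grip_force: 0.0
```

```bash
python3 go.py .4528 -.1175 .009 39;  python3 - <<'E'
from meas import *
p=r.capture("top"); save(p,"t3.png",(140,110,290,120),2.7)
for b in bones(p): print(b)
E
```

```text
[-2.5  0.5 89.7] [-0.   -0.01  0.02]
7.55 [ 0.4544 -0.1156  0.0987] yaw 39.1 [ 0.29  0.46 -0.16  2.1   0.13  0.59 -0.86] 0.051855098425578255 0.0
(array([0.5465, 0.1257]), np.float64(-2.2), np.float64(0.118), 0.85)
(array([ 0.4162, -0.1388]), np.float64(-28.1), np.float64(0.0146), 0.56)
(array([ 0.5928, -0.3338]), np.float64(6.6), np.float64(0.0761), 0.53)
(array([ 0.6   , -0.1181]), np.float64(-20.9), np.float64(0.0552), 0.45)
```

View pics/t3.png

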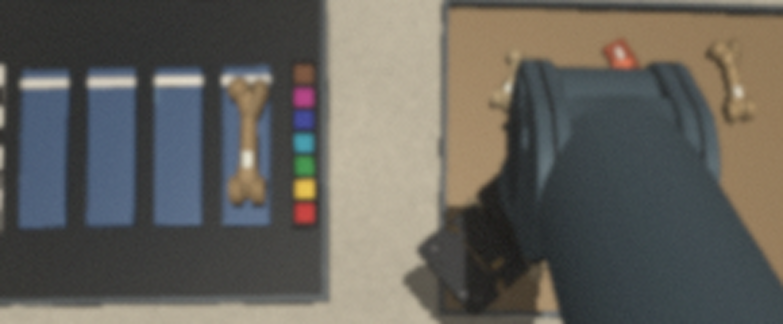

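femur_120 lies centred on the rightmost pad (crop (247,140)) with its tip on the tape. Now femur_100.

>>> drive_tool([
  [[-2.5, 0.5, 20], [0, 0, 0], 52],
  [[-2.5, 0.5, 45], [0, 0, 0], 52],
  [[-2.5, 0.5, 65], [0, 0, 0], 52],
  [[-2.5, 0.5, 78], [0, 0, 0], 52],
  [[-2.5, 0.5, 86], [0, 0, 0], 52],
  [[-2.5, 0.5, 89.5], [0, 0, 0], 52],
  [[-2.5, 0.5, 89.5], [0, 0, 0], 52],
  [[-2.5, 0.5, 89.5], [0, 0, 0], 30],
  [[-2.5, 0.5, 89.5], [0, 0, 0], 10],
  [[-2.5, 0.5, 89.5], [0, 0, 0], 5],
  [[-2.5, 0.5, 89.5], [0, 0, 0], 5],
  [[-2.5, 0.5, 89.5], [0, 0, 0], 5],
  [[-2.5, 0.5, 89.5], [0, 0, 0], 5],
  [[-2.5, 0.5, 89.5], [0, 0, 0], 5],
])

```text
time_s: 8.82
tcp_pos: [0.4524, -0.1188, 0.0094]
tcp_rot: [0.0, 0.943, 0.334, 0.0]
contact_force: [-1.2, -0.0, 4.1]
finger_gap: 0.0132
grip_force: 20.0
```

```bash
python3 go.py .554 .193 .1 -0.5
```

```text
[ 275.4 -178.2  -90.6] [ 0.   -0.    7.91]
8.8167 [ 0.4524 -0.1188  0.0094] yaw 39.0 [ 0.25  0.64 -0.11  2.12  0.18  0.39 -0.9 ] 0.013155662136618868 19.954211711883545
```

>>> drive_tool([
  [[0, 0, -8], [0, 0, 0], 5],
  [[0, 0, -25], [0, 0, 0], 5],
  [[0, 0, -50], [0, 0, 0], 5],
  [[0, 0, -75], [0, 0, 0], 5],
  [[4, -3, -91], [0, 0, 0.1], 5],
  [[17, -11, -95], [0, 0, 0.5], 5],
  [[39, -25, -95], [0, 0, 1.1], 5],
  [[64, -42, -95], [0, 0, 1.8], 5],
  [[90, -58, -95], [0, 0, 2.6], 5],
  [[116, -75, -95], [0, 0, 3.3], 5],
  [[142, -92, -95], [0, 0, 4.1], 5],
  [[168, -109, -95], [0, 0, 4.8], 5],
  [[194, -126, -95], [0, 0, 5.6], 5],
  [[220, -142, -95], [0, 0, 6.3], 5],
  [[245, -159, -95], [0, 0, 7], 5],
  [[263, -170, -95], [0, 0, 7.6], 5],
  [[273, -177, -95], [0, 0, 7.9], 5],
  [[275, -178, -95], [0, 0, 7.9], 5],
  [[275, -178, -95], [0, 0, 7.9], 5],
  [[275, -178, -95], [0, 0, 7.9], 5],
])

```text
time_s: 10.48
tcp_pos: [0.5534, 0.1912, 0.1042]
tcp_rot: [0.0, 1.0, -0.004, -0.0]
contact_force: [0.3, -0.4, -0.9]
finger_gap: 0.0133
grip_force: 19.9
```

```bash
python3 go.py .554 .193 .018 -.5
```

```text
[ 0.7 -1.9 86.2] [0.01 0.01 0.01]
10.4833 [0.5534 0.1912 0.1042] yaw -0.5 [-0.41  0.6   0.    1.81 -0.    0.73 -1.99] 0.013277385581120262 19.948686361312866
```

>>> drive_tool([
  [[0.7, -1.5, 20], [0, 0, 0], 5],
  [[0.7, -1.5, 45], [0, 0, 0], 5],
  [[0.7, -1.5, 65], [0, 0, 0], 5],
  [[0.7, -1.5, 76], [0, 0, 0], 5],
  [[0.7, -1.5, 82], [0, 0, 0], 5],
  [[0.7, -1.5, 85], [0, 0, 0], 5],
  [[0.7, -1.5, 86.5], [0, 0, 0], 5],
  [[0.7, -1.5, 86.5], [0, 0, 0], 5],
  [[0.7, -1.5, 86.5], [0, 0, 0], 5],
  [[0.7, -1.5, 86.5], [0, 0, 0], 16],
  [[0.7, -1.5, 86.5], [0, 0, 0], 22],
  [[0.7, -1.5, 86.5], [0, 0, 0], 30],
  [[0.7, -1.5, 86.5], [0, 0, 0], 36],
  [[0.7, -1.5, 80], [0, 0, 0], 36],
  [[0.7, -1.5, 60], [0, 0, 0], 36],
  [[0.7, -1.5, 30], [0, 0, 0], 36],
  [[0.7, -1.5, 0], [0, 0, 0], 36],
  [[0.7, -1.5, 0], [0, 0, 0], 36],
])

```text
time_s: 11.98
tcp_pos: [0.5581, 0.1955, 0.1101]
tcp_rot: [-0.002, 1.0, -0.004, 0.004]
contact_force: [1.3, 0.7, 0.7]
finger_gap: 0.0358
grip_force: 0.0
```

```bash
python3 go.py .594 -.3335 .1 10; python3 - <<'E'
from meas import *
p=r.capture("side")
for d in r.trace(p,"femur_120"): print(d["bbox"],bone(d["pixels"],p,.025),d["score"])
E
```

```text
[ 40.2 528.7   8.5] [-0.03 -0.1  -2.09]
11.9833 [0.5581 0.1955 0.1101] yaw -0.5 [-0.41  0.6   0.    1.8  -0.    0.74 -1.99] 0.03581038820264275 0.0
[325.0, 346.3, 74.7, 40.0] (array([ 0.2417861 , -0.39458741]), np.float64(-28.37645346918661), np.float64(0.11906227380815336)) 0.83
[247.3, 160.4, 37.3, 22.7] (array([0.54259277, 0.12620621]), np.float64(-7.92111758952592), np.float64(0.12345772409949723)) 0.78
[233.8, 151.1, 33.0, 19.9] (array([0.55456771, 0.19269059]), np.float64(-7.569282753413827), np.float64(0.10400483429927879)) 0.75
[344.2, 200.9, 25.1, 15.3] (array([ 0.58357002, -0.13103965]), np.float64(-43.02462372379432), np.float64(0.05569817110614235)) 0.62
[239.8, 166.4, 50.7, 27.0] (array([0.52285557, 0.09776204]), np.float64(2.6311165383068245), np.float64(0.1536423989384102)) 0.57
[426.8, 233.5, 22.9, 30.6] (array([ 0.58073552, -0.33801657]), np.float64(7.904845557406919), np.float64(0.08960485847243799)) 0.5
```

>>> drive_tool([
  [[2, 24, 4], [0, 0, -0.1], 46],
  [[4, 60, 4], [0, 0, -0.3], 46],
  [[7, 100, 4], [0, 0, -0.4], 46],
  [[10, 140, 4], [0, 0, -0.6], 46],
  [[13, 180, 4], [0, 0, -0.7], 46],
  [[17, 220, 4], [0, 0, -0.9], 46],
  [[20, 260, 4], [0, 0, -1], 46],
  [[23, 300, 4], [0, 0, -1.2], 46],
  [[26, 340, 4], [0, 0, -1.4], 46],
  [[29, 380, 4], [0, 0, -1.5], 46],
  [[32, 420, 4], [0, 0, -1.7], 46],
  [[35, 460, 4], [0, 0, -1.8], 46],
  [[38, 495, 4], [0, 0, -2], 46],
  [[40, 517, 4], [0, 0, -2.1], 46],
  [[40, 526, 4], [0, 0, -2.1], 46],
  [[40, 526, 4], [0, 0, -2.1], 46],
  [[40, 526, 4], [0, 0, -2.1], 46],
  [[40, 526, 4], [0, 0, -2.1], 46],
])

```text
time_s: 13.58
tcp_pos: [0.5906, -0.3288, 0.0996]
tcp_rot: [-0.001, 0.996, 0.089, -0.0]
contact_force: [-0.2, -0.4, 0.4]
finger_gap: 0.0462
grip_force: 0.0
```

```bash
python3 go.py .594 -.3335 .009 10
```

```text
[ 2.5  5.4 90.6] [-0.03  0.    0.04]
13.5833 [ 0.5906 -0.3288  0.0996] yaw 10.2 [ 0.47  0.74 -0.03  1.55  0.03  0.86 -0.97] 0.04619999837794663 0.0
```

>>> drive_tool([
  [[2.5, 5, 20], [0, 0, 0], 46],
  [[2.5, 5, 45], [0, 0, 0], 46],
  [[2.5, 5, 65], [0, 0, 0], 46],
  [[2.5, 5, 78], [0, 0, 0], 46],
  [[2.5, 5, 86], [0, 0, 0], 46],
  [[2.5, 5, 90], [0, 0, 0], 46],
  [[2.5, 5, 90.5], [0, 0, 0], 46],
  [[2.5, 5, 90.5], [0, 0, 0], 30],
  [[2.5, 5, 90.5], [0, 0, 0], 10],
  [[2.5, 5, 90.5], [0, 0, 0], 5],
  [[2.5, 5, 90.5], [0, 0, 0], 5],
  [[2.5, 5, 90.5], [0, 0, 0], 5],
  [[2.5, 5, 90.5], [0, 0, 0], 5],
  [[2.5, 5, 90.5], [0, 0, 0], 5],
])

```text
time_s: 14.75
tcp_pos: [0.5938, -0.3367, 0.0101]
tcp_rot: [0.0, 0.996, 0.088, 0.0]
contact_force: [-0.5, 0.3, 3.1]
finger_gap: 0.0113
grip_force: 20.0
```

```bash
python3 go.py .564 .256 .1 -0.5
```

```text
[  74.  -588.8  -90. ] [ 0.   -0.    2.11]
14.75 [ 0.5938 -0.3367  0.0101] yaw 10.0 [ 0.47  0.87 -0.03  1.55  0.04  0.72 -0.97] 0.011257564051781722 20.00029742717743
```

>>> drive_tool([
  [[0, 0, -8], [0, 0, 0], 5],
  [[0, 0, -25], [0, 0, 0], 5],
  [[0, 0, -50], [0, 0, 0], 5],
  [[0, 0, -75], [0, 0, 0], 5],
  [[1, -5, -91], [0, 0, 0], 5],
  [[3, -22, -95], [0, 0, 0.1], 5],
  [[6, -50, -95], [0, 0, 0.2], 5],
  [[11, -84, -95], [0, 0, 0.3], 5],
  [[15, -120, -95], [0, 0, 0.4], 5],
  [[20, -156, -95], [0, 0, 0.6], 5],
  [[24, -192, -95], [0, 0, 0.7], 5],
  [[29, -228, -95], [0, 0, 0.8], 5],
  [[33, -264, -95], [0, 0, 1], 5],
  [[38, -300, -95], [0, 0, 1.1], 5],
  [[42, -336, -95], [0, 0, 1.2], 5],
  [[47, -372, -95], [0, 0, 1.3], 5],
  [[51, -408, -95], [0, 0, 1.5], 5],
  [[55, -436, -95], [0, 0, 1.6], 5],
  [[57, -455, -95], [0, 0, 1.6], 5],
  [[58, -460, -95], [0, 0, 1.6], 5],
])

```text
time_s: 16.42
tcp_pos: [0.5694, 0.1319, 0.1049]
tcp_rot: [-0.001, 1.0, 0.021, -0.0]
contact_force: [0.4, 0.1, -0.1]
finger_gap: 0.0112
grip_force: 20.0
```

```bash
python3 go.py .564 .256 .1 -.5
```

```text
[  -0.2 -124.2    5.2] [-0.03  0.    0.58]
16.4167 [0.5694 0.1319 0.1049] yaw 2.4 [-0.29  0.6  -0.02  1.81  0.01  0.73 -1.84] 0.011216530324355491 20.000229477882385
```

>>> drive_tool([
  [[0, -10, 0], [0, 0, 0.1], 5],
  [[0, -35, 0], [0, 0, 0.2], 5],
  [[0, -65, 0], [0, 0, 0.3], 5],
  [[0, -95, 0], [0, 0, 0.5], 5],
  [[0, -118, 0], [0, 0, 0.6], 5],
  [[0, -127, 0], [0, 0, 0.6], 5],
  [[0, -127, 0], [0, 0, 0.6], 5],
  [[0, -127, 0], [0, 0, 0.6], 5],
  [[0, -127, 0], [0, 0, 0.6], 5],
])

```text
time_s: 17.17
tcp_pos: [0.5666, 0.2501, 0.1046]
tcp_rot: [0.001, 1.0, -0.01, -0.0]
contact_force: [-0.2, 0.1, -0.6]
finger_gap: 0.011
grip_force: 20.0
```

```bash
python3 go.py .564 .256 .0185 -.5
```

```text
[-2.7 -6.1 86.1] [ 0.02  0.   -0.13]
17.1667 [0.5666 0.2501 0.1046] yaw -1.1 [-0.49  0.65  0.    1.71 -0.    0.78 -2.08] 0.010997735982333367 19.9997940659523
```

>>> drive_tool([
  [[-2, -4.5, 20], [0, 0, 0], 5],
  [[-2, -4.5, 45], [0, 0, 0], 5],
  [[-2, -4.5, 65], [0, 0, 0], 5],
  [[-2, -4.5, 76], [0, 0, 0], 5],
  [[-2, -4.5, 81], [0, 0, 0], 5],
  [[-2, -4.5, 84], [0, 0, 0], 5],
  [[-2, -4.5, 84], [0, 0, 0], 5],
  [[-2, -4.5, 84], [0, 0, 0], 5],
])

```text
time_s: 17.83
tcp_pos: [0.5649, 0.2578, 0.0217]
tcp_rot: [-0.0, 1.0, -0.009, 0.001]
contact_force: [-0.2, -0.5, 0.3]
finger_gap: 0.0114
grip_force: 20.0
```

```bash
python3 go.py .564 .256 .0185 -.5
```

```text
[-0.9  1.8  3.2] [-0.01 -0.02 -0.1 ]
17.8333 [0.5649 0.2578 0.0217] yaw -1.0 [-0.5   0.78 -0.    1.73  0.    0.64 -2.09] 0.011359028569255029 19.999921917915344
```

>>> drive_tool([
  [[-0.5, 1, 1.5], [0, 0, 0], 5],
  [[-0.5, 1, 3], [0, 0, 0], 5],
  [[-0.5, 1, 3], [0, 0, 0], 5],
  [[-0.5, 1, 3], [0, 0, 0], 14],
  [[-0.5, 1, 3], [0, 0, 0], 20],
  [[-0.5, 1, 3], [0, 0, 0], 28],
  [[-0.5, 1, 3], [0, 0, 0], 34],
  [[-0.5, 1, -4], [0, 0, 0], 34],
  [[-0.5, 1, -20], [0, 0, 0], 34],
  [[-0.5, 1, -45], [0, 0, 0], 34],
  [[-0.5, 1, -70], [0, 0, 0], 34],
  [[-0.5, 1, -82], [0, 0, 0], 34],
  [[-0.5, 1, -82], [0, 0, 0], 34],
])

```text
time_s: 18.92
tcp_pos: [0.5656, 0.2579, 0.106]
tcp_rot: [-0.001, 1.0, -0.008, 0.003]
contact_force: [0.7, -0.1, 0.0]
finger_gap: 0.034
grip_force: 0.0
```

```bash
python3 go.py .5995 -.1225 .1 -24; python3 - <<'E'
from meas import *
p=r.capture("side"); save(p,"s3.png",(150,80,260,190),3)
for d in r.trace(p,"femur_120"): print(d["bbox"],bone(d["pixels"],p,.025),d["score"])
E
```

```text
[ 40.3 379.8   5.2] [-0.04 -0.05  4.61]
18.9167 [0.5656 0.2579 0.106 ] yaw -1.0 [-0.5   0.65  0.    1.71 -0.    0.77 -2.09] 0.034024848365170356 0.0
[232.7, 151.4, 31.3, 19.4] (array([0.55382321, 0.19209516]), np.float64(-5.428882868528469), np.float64(0.09745960041509513)) 0.78
[343.3, 199.5, 28.2, 13.9] (array([ 0.58406824, -0.12993686]), np.float64(-42.8343324332321), np.float64(0.058208236754296955)) 0.71
[245.0, 160.7, 38.4, 22.5] (array([0.54078157, 0.12668398]), np.float64(-9.656855707198892), np.float64(0.12441720903994372)) 0.67
[328.6, 346.8, 72.6, 37.1] (array([ 0.24200804, -0.39444285]), np.float64(-26.62651767168793), np.float64(0.11722196503286961)) 0.64
[226.9, 143.1, 23.0, 17.1] (array([0.56352196, 0.25273446]), np.float64(-6.45690149774421), np.float64(0.0844388465724743)) 0.49
[240.1, 167.1, 47.4, 25.8] (array([0.52219149, 0.0983196 ]), np.float64(0.5517079871463901), np.float64(0.15089929827503934)) 0.21
```

View pics/s3.png

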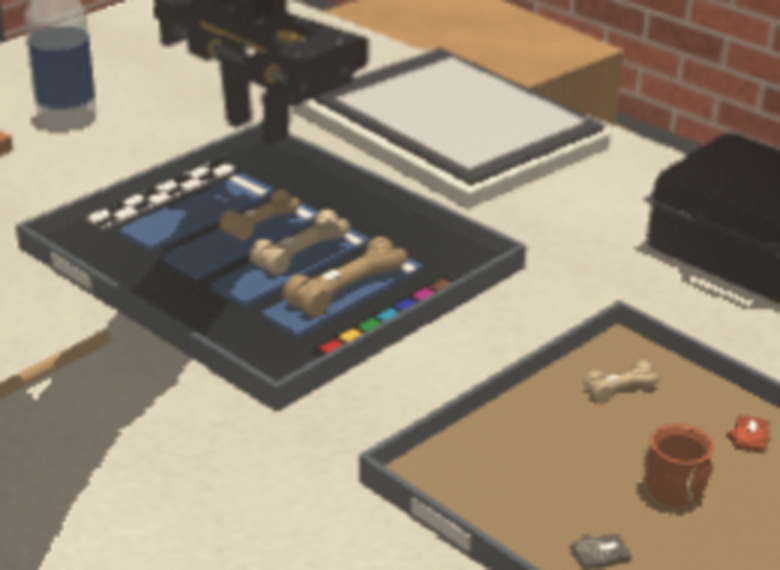

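Three bones lie flat on their pads, 80, 100 and 120 in order at crop (260,213), (300,240) and (345,275). The cup still stands at crop (678,468). Next is femur_60.

>>> drive_tool([
  [[3, 24, 4], [0, 0, 0.3], 42],
  [[6, 60, 4], [0, 0, 0.7], 42],
  [[10, 98, 4], [0, 0, 1.2], 42],
  [[14, 136, 4], [0, 0, 1.6], 42],
  [[18, 174, 4], [0, 0, 2.1], 42],
  [[22, 212, 4], [0, 0, 2.6], 42],
  [[26, 250, 4], [0, 0, 3], 42],
  [[30, 288, 4], [0, 0, 3.5], 42],
  [[34, 325, 4], [0, 0, 4], 42],
  [[38, 355, 4], [0, 0, 4.4], 42],
  [[40, 374, 4], [0, 0, 4.6], 42],
  [[40, 379, 4], [0, 0, 4.6], 42],
  [[40, 379, 4], [0, 0, 4.6], 42],
  [[40, 379, 4], [0, 0, 4.6], 42],
  [[40, 379, 4], [0, 0, 4.6], 42],
  [[40, 379, 4], [0, 0, 4.6], 42],
])

```text
time_s: 20.35
tcp_pos: [0.5972, -0.1202, 0.0984]
tcp_rot: [-0.001, 0.979, -0.206, -0.0]
contact_force: [-0.3, -0.2, 0.5]
finger_gap: 0.0419
grip_force: 0.0
```

```bash
python3 go.py .5995 -.1225 .0085 -24
```

```text
[ 3.2  1.3 89.9] [-0.01  0.01  0.05]
20.35 [ 0.5972 -0.1202  0.0984] yaw -23.8 [ 0.05  0.65  0.1   1.75 -0.09  0.75 -1.78] 0.041908586467133906 0.0
```

>>> drive_tool([
  [[2.5, 1, 20], [0, 0, 0], 42],
  [[2.5, 1, 45], [0, 0, 0], 42],
  [[2.5, 1, 65], [0, 0, 0], 42],
  [[2.5, 1, 78], [0, 0, 0], 42],
  [[2.5, 1, 86], [0, 0, 0], 42],
  [[2.5, 1, 90], [0, 0, 0], 42],
  [[2.5, 1, 90], [0, 0, 0], 42],
  [[2.5, 1, 90], [0, 0, 0], 30],
  [[2.5, 1, 90], [0, 0, 0], 10],
  [[2.5, 1, 90], [0, 0, 0], 5],
  [[2.5, 1, 90], [0, 0, 0], 5],
  [[2.5, 1, 90], [0, 0, 0], 5],
  [[2.5, 1, 90], [0, 0, 0], 5],
  [[2.5, 1, 90], [0, 0, 0], 5],
])

```text
time_s: 21.52
tcp_pos: [0.5994, -0.1247, 0.0092]
tcp_rot: [-0.0, 0.978, -0.208, 0.0]
contact_force: [-0.3, -0.0, 4.0]
finger_gap: 0.0092
grip_force: 20.0
```

```bash
python3 go.py .574 .319 .1 -0.5
```

```text
[-203.3 -395.2  -90.9] [-0.   -0.01 -4.69]
21.5167 [ 0.5994 -0.1247  0.0092] yaw -24.0 [ 0.07  0.79  0.08  1.76 -0.11  0.6  -1.77] 0.00922540318885371 20.000427961349487
```

>>> drive_tool([
  [[0, 0, -8], [0, 0, 0], 5],
  [[0, 0, -25], [0, 0, 0], 5],
  [[0, 0, -50], [0, 0, 0], 5],
  [[0, 0, -75], [0, 0, 0], 5],
  [[-4, -8, -91], [0, 0, -0.1], 5],
  [[-14, -27, -95], [0, 0, -0.3], 5],
  [[-29, -56, -95], [0, 0, -0.7], 5],
  [[-45, -88, -95], [0, 0, -1], 5],
  [[-61, -119, -95], [0, 0, -1.4], 5],
  [[-77, -150, -95], [0, 0, -1.8], 5],
  [[-93, -181, -95], [0, 0, -2.1], 5],
  [[-109, -212, -95], [0, 0, -2.5], 5],
  [[-125, -243, -95], [0, 0, -2.9], 5],
  [[-141, -274, -95], [0, 0, -3.2], 5],
  [[-157, -305, -95], [0, 0, -3.6], 5],
  [[-173, -336, -95], [0, 0, -4], 5],
  [[-187, -364, -95], [0, 0, -4.3], 5],
  [[-198, -385, -95], [0, 0, -4.6], 5],
  [[-203, -395, -95], [0, 0, -4.7], 5],
  [[-203, -395, -95], [0, 0, -4.7], 5],
])

```text
time_s: 23.18
tcp_pos: [0.5728, 0.3222, 0.1039]
tcp_rot: [-0.001, 1.0, -0.002, -0.0]
contact_force: [-0.4, -0.5, -0.8]
finger_gap: 0.0089
grip_force: 20.0
```

>>> drive_tool([
  [[0, 0, 0], [0, 0, 0], 5],
  [[0, 0, 0], [0, 0, 0], 5],
  [[0, 0, 20], [0, 0, 0], 5],
  [[0, 0, 45], [0, 0, 0], 5],
  [[0, 0, 62], [0, 0, 0], 5],
  [[0, 0, 70], [0, 0, 0], 5],
  [[0, 0, 70], [0, 0, 0], 5],
  [[0, 0, 70], [0, 0, 0], 5],
])

```text
time_s: 23.85
tcp_pos: [0.5746, 0.3174, 0.034]
tcp_rot: [0.0, 1.0, -0.005, 0.0]
contact_force: [0.2, 0.8, -0.3]
finger_gap: 0.0093
grip_force: 20.0
```

```bash
python3 go.py .574 .319 .018 -.5
```

```text
[-0.6 -1.6 16. ] [ 0.01 -0.   -0.01]
23.85 [0.5746 0.3174 0.034 ] yaw -0.6 [-0.57  0.8   0.    1.62  0.    0.71 -2.15] 0.009326529205694739 19.999912977218628
```

>>> drive_tool([
  [[0, -1, 5], [0, 0, 0], 5],
  [[0, -1, 10], [0, 0, 0], 5],
  [[0, -1, 14], [0, 0, 0], 5],
  [[0, -1, 16], [0, 0, 0], 5],
  [[0, -1, 16], [0, 0, 0], 5],
  [[0, -1, 16], [0, 0, 0], 5],
  [[0, -1, 16], [0, 0, 0], 12],
  [[0, -1, 16], [0, 0, 0], 18],
  [[0, -1, 16], [0, 0, 0], 26],
  [[0, -1, 16], [0, 0, 0], 32],
  [[0, -1, 8], [0, 0, 0], 32],
  [[0, -1, -10], [0, 0, 0], 32],
  [[0, -1, -35], [0, 0, 0], 32],
  [[0, -1, -65], [0, 0, 0], 32],
  [[-20, 20, -95], [0, 0, 0], 32],
  [[-50, 60, -100], [0, 0, 0], 32],
  [[-85, 80, -100], [0, 0, 0], 32],
  [[-120, 100, -100], [0, 0, 0], 32],
  [[-150, 120, -100], [0, 0, 0], 32],
  [[-150, 120, -100], [0, 0, 0], 32],
])

```text
time_s: 25.52
tcp_pos: [0.4135, 0.1934, 0.1323]
tcp_rot: [0.003, 1.0, -0.005, -0.005]
contact_force: [-0.8, -0.5, 0.0]
finger_gap: 0.0321
grip_force: 0.0
```

```bash
python3 go.py .4 -.05 .2 -.5; python3 - <<'E'
from meas import *
p=r.capture("side"); save(p,"s4.png",(150,80,260,190),3)
for d in r.trace(p,"femur_120"): print(d["bbox"],bone(d["pixels"],p,.025),d["score"])
print([ (d["bbox"],d["score"]) for d in r.trace(p,"cup")])
E
```

```text
[-12.  244.  -65.9] [ 0.08  0.12 -0.01]
25.5167 [0.4135 0.1934 0.1323] yaw -0.5 [-0.53  0.38 -0.01  2.11  0.01  0.66 -2.12] 0.03212903176056583 0.0
[245.5, 161.4, 35.8, 23.6] (array([0.54114087, 0.12522833]), np.float64(-7.825711143097288), np.float64(0.1261429699468679)) 0.8
[234.5, 148.8, 31.8, 22.8] (array([0.55491526, 0.19185634]), np.float64(-7.716049559060885), np.float64(0.10534842570774364)) 0.56
[217.6, 134.7, 16.3, 12.3] (array([0.56817966, 0.31237187]), np.float64(-3.0337703543867227), np.float64(0.061296720935075516)) 0.52
[227.0, 143.0, 22.5, 17.0] (array([0.56357427, 0.25225322]), np.float64(-7.468840011026728), np.float64(0.08603388090303504)) 0.51
[([365.0, 222.3, 23.7, 27.1], 0.65)]
```

View pics/s4.png

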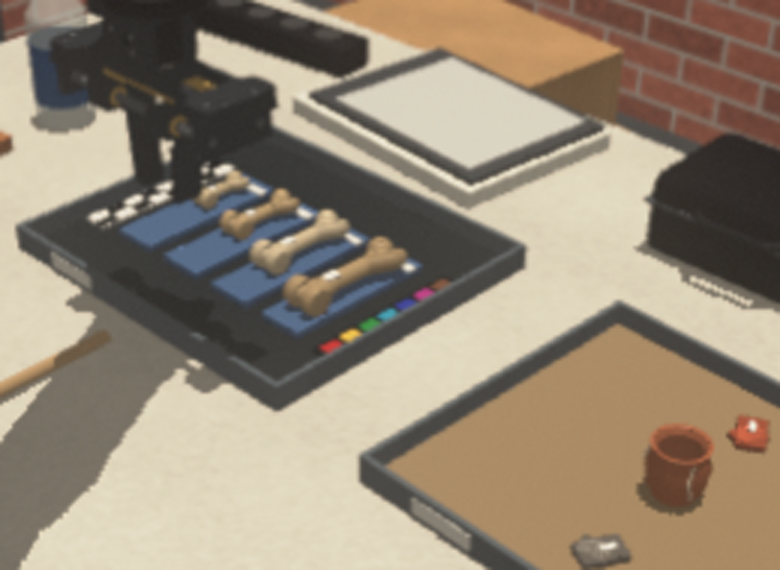

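All four bones lie flat on their pads in order, and the cup is unmoved. One last move takes the arm clear so the top camera can check the layout.

>>> drive_tool([
  [[0, 30, -20], [0, 0, 0], 32],
  [[0, 70, -40], [0, 0, 0], 32],
  [[0, 110, -60], [0, 0, 0], 32],
  [[0, 150, -65], [0, 0, 0], 32],
  [[0, 190, -65], [0, 0, 0], 32],
  [[0, 225, -65], [0, 0, 0], 32],
  [[0, 240, -65], [0, 0, 0], 32],
  [[0, 240, -65], [0, 0, 0], 32],
  [[0, 240, -65], [0, 0, 0], 32],
])

```text
time_s: 26.42
tcp_pos: [0.423, -0.0403, 0.1994]
tcp_rot: [-0.0, 1.0, -0.005, 0.001]
contact_force: [-0.8, 0.3, -1.7]
finger_gap: 0.032
grip_force: 0.0
```

```bash
python3 - <<'E'
from meas import *
p=r.capture("top"); save(p,"t4.png",(130,120,140,90),5.5)
for b in bones(p,.013): print(b)
E
```

```text
(array([ 0.252 , -0.3849]), np.float64(-26.9), np.float64(0.1159), 0.97)
(array([0.546 , 0.1249]), np.float64(-2.9), np.float64(0.1146), 0.67)
(array([0.5579, 0.1931]), np.float64(-0.3), np.float64(0.0948), 0.6)
(array([0.5632, 0.2564]), np.float64(-0.2), np.float64(0.072), 0.55)
```

View pics/t4.png

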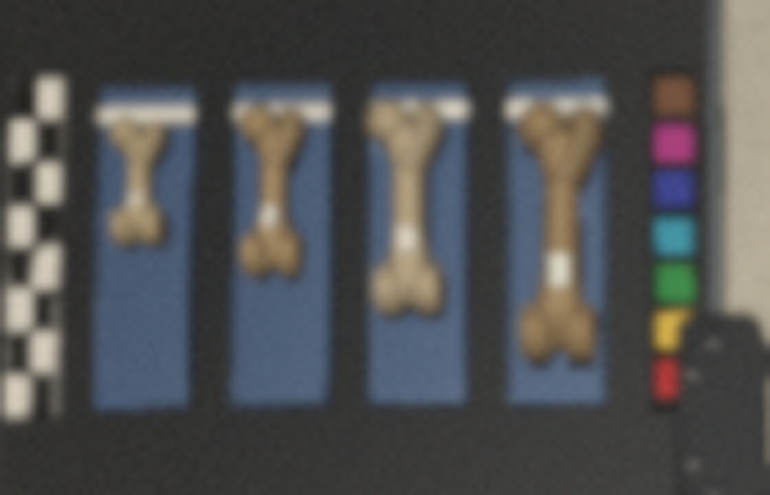

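The top view shows all four bones within tolerance. femur_60, at crop (137,180), is the least exact, about 4 mm off in both directions. Handing in.

```bash
python3 -c "
from workcell import r
print(r.job_done())"
```

```text
the job is handed in; nothing more can be done
None
```

All four thigh bones are on the pads in length order from the scale bar, ball ends away from the robot and tips on or within about 4 mm of the tape; the cup is undisturbed and the job is handed in, though it returned no verdict.

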